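Find the casserole lid with the loose knob and put it aside

ROBOT

A 6-joint arm with a two-finger parallel gripper is mounted at the origin on a cart in front of the work surface, level with it; the furniture and walls round the work are solid. World frame = base frame: x ahead of the robot, y to its left, z up, the work surface at z = 0. Lengths are in m, angles in rad, forces in N, time in s.
With the tool pointing down it reaches from about 0.25 to 0.775 m from the base axis. Payload 4 kg.
Tool frame: the origin (TCP) lies midway between the tips of the shut fingers; the grasp point (between the pads) lies 19 mm behind it; z points along the fingers, y is the line along which they close (so a half turn about z gives the same grasp; the last joint's range is limited). The gripper opens to 94 mm and grips with 3 to 60 N. Pads are 16 mm wide; open, the fingers measure 119 mm over their backs; the gripper's body (75 mm by 177 mm) begins 78 mm behind the grasp point.
Start: joints at [1.02, 0.087, 1.371, -0, 1.684, -0.103], TCP at [0.238, 0.496, 0.206] pointing down, gripper open.
Joint ranges: [-3.1, 3.1], [-0.76, 2.03], [0.27, 2.55], [-1.08, 4.22], [0.17, 2.65], [-2.57, 2.57]. Speed limits (rad/s): [2.79, 2.79, 3.14, 3.14, 3.14, 3.14].

INTERFACE

Orientations are given as [roll, pitch, yaw] about the fixed x, y, z axes, in that order (R = Rz(yaw) Ry(pitch) Rx(roll)).
In Python, from bench import robot gives the robot as it stands.
- The arm moves only by the tool servo_tool, never from a script. Its argument "moves" is a list of rows, each a list of 5 numbers: the shift along the tool's x, y, z in units of 25 mm (1.0 is 25 mm), then the turn about the tool's z in units of 6 degrees (1.0 is 6 degrees), then the closure, from 0 (fully open) to 1 (shut). In form: [[dx, dy, dz, yaw, gripper], ...]. A call has 1 to 10 rows; each row is the pose to reach, as a shift and turn from the pose commanded when the call began, along the tool's axes at that moment; what a row does not reach only later rows make up. A row lasts 1/12 s, in which the tool goes at most 41.7 mm and 7.16 degrees, less where a joint would pass 70% of its speed; a pose out of reach is approached as far as the arm can. A call with a gripper value outside its range is refused whole. The fingers move at their own pace and stop on an object; the grip force is fixed at half the most. Time passes only in rows, so rows that repeat a pose let the fingers close. It gives the time, the measured TCP pose, the force, the opening and the grip force at its end, in the units of the state.
- robot.get_obs(): the state, without advancing time (a new reading comes with each control period).
- robot.snapshot(name): name is "side" or "top" or "wrist"; returns a dict with "image" (384x512x3 uint8, blue, green, red), "fx", "fy", "cx", "cy" (pixels), "k1" (the pictures are not rectified: a ray, as slopes to the right and down, at radius r is drawn at 1 + k1 r^2 times it, then the intrinsics apply), "eye" and "orientation" of the camera in the world; the wrist camera has in their place "T_tool_cam" (4x4, takes a point from camera to tool coordinates, whose origin is the TCP and whose axes are the flange's). Camera axes: x right, y down, z forward; pixel columns grow to the right and rows downward; lengths in m; the calibration is good to about 2 mm. A picture is of the moment at which its call begins: read the wrist's pose just before it. There is no depth.
- robot.close_job(): hands the job in; it is judged then, once.
The state is a dict: "time": time; "joint_positions": joint angles; "qvel": joint speeds; "joint_torque": joint torques, N m; "tool_pos": TCP position; "ee_rot": TCP orientation; "wrist_force": force on the tool from outside, world axes, zero at the start; "wrist_torque": the same for the moment, N m; "width": finger opening in m; "finger_force": force on a finger pad.
Only numpy, scipy, OpenCV 4.12 (cv2) and the standard library are available. Lean on these libraries where they do the work, as an engineer would, in place of code of your own. Each camera call takes 0.05 s, during which the arm holds its last target. There are 200 camera calls.

TASK

The knob of one of the three casserole lids has worked loose. Feel the knobs one after the other by rocking each gently from side to side while its lid stays in the rim, until you have felt the loose one give; then lift that lid off by its knob and set it down gently, right way up, in the middle of the square wooden board, ready for tightening. Leave the two sound lids in place, do not force a knob or shove a casserole, and leave everything else where it is.

Things in the scene. Friction and masses are not known exactly. Their poses are not given: they have to be found in the camera images.
- pot_1: one of three alike round dark grey enamelled casseroles: 70 mm high, 138 mm over the rim, 126 mm inside it, two loop handles reaching 89 mm from the centre at 52 mm height; about 1.1 kg, standing loose on the worktop. Origin: centre of its underside, z up
- lid_1: dark iron lid in the rim of pot_1: 141 mm across, 24 mm high without knob, 0.73 to 0.92 kg. Origin: centre of its underside, z up; seated 64 mm above pot_1's origin. A locating ring under it (121 mm across, 6 mm deep) lets it shift 2.5 mm off centre; it slides so far at a side push of over about 4 N. Set on a flat surface, its origin is at that surface's height
- knob_1_head (a point): point on the axis (z) of lid_1's bright steel mushroom knob, 44 mm above lid_1's origin, where the knob is widest (36 mm); its waist (16 mm) is 12 mm lower, its top 9 mm higher. The three knobs look alike and stand upright
- pot_2: one of three alike round dark grey enamelled casseroles: 70 mm high, 138 mm over the rim, 126 mm inside it, two loop handles reaching 89 mm from the centre at 52 mm height; about 1.1 kg, standing loose on the worktop. Origin: centre of its underside, z up
- lid_2: dark iron lid in the rim of pot_2: 141 mm across, 24 mm high without knob, 0.73 to 0.92 kg. Origin: centre of its underside, z up; seated 64 mm above pot_2's origin. A locating ring under it (121 mm across, 6 mm deep) lets it shift 2.5 mm off centre; it slides so far at a side push of over about 4 N. Set on a flat surface, its origin is at that surface's height
- knob_2_head (a point): point on the axis (z) of lid_2's bright steel mushroom knob, 44 mm above lid_2's origin, where the knob is widest (36 mm); its waist (16 mm) is 12 mm lower, its top 9 mm higher. A sound knob gives under 1.5 mm here at a 4 N side push; the loose one leans about 0.2 rad (3 to 5 mm to either side) at 1 to 3.5 N, and pulls out about 2.5 mm before its lid follows
- pot_3: one of three alike round dark grey enamelled casseroles: 70 mm high, 138 mm over the rim, 126 mm inside it, two loop handles reaching 89 mm from the centre at 52 mm height; about 1.1 kg, standing loose on the worktop. Origin: centre of its underside, z up
- lid_3: dark iron lid in the rim of pot_3: 141 mm across, 24 mm high without knob, 0.73 to 0.92 kg. Origin: centre of its underside, z up; seated 64 mm above pot_3's origin. A locating ring under it (121 mm across, 6 mm deep) lets it shift 2.5 mm off centre; it slides so far at a side push of over about 4 N. Set on a flat surface, its origin is at that surface's height
- knob_3_head (a point): point on the axis (z) of lid_3's bright steel mushroom knob, 44 mm above lid_3's origin, where the knob is widest (36 mm); its waist (16 mm) is 12 mm lower, its top 9 mm higher. Pinched by two fingers, a loose knob pivots freely across the line on which they close, but hardly along it
- board: small square wooden board on the worktop, 160 x 160 x 16 mm, fixed. Origin: centre of its underside, z up; x and y along its sides
- salt: salt shaker, 44 mm across, 90 mm high, standing behind the casseroles; origin: centre of its underside
- mill: dark wooden pepper mill, 58 mm across, 150 mm high, standing behind the casseroles; origin: centre of its underside
- artichoke: green artichoke, 135 mm across, 109 mm high, standing to the left; origin: centre of its underside
Things that resemble listed ones, but are neither listed nor needed, are in the scene too. Leave any blue look-alike of the lid_3 alone.

How it is judged:
By the outcome, as a careful person would: the job done as asked, in the order asked, and still so for the second after the job is handed in, with the robot touching nothing.
It also fails if it takes over 72 s, if anything falls off the work surface, if the arm or the gripper's body presses on something with over 40 N, if the wrist force passes 120 N, or if a joint passes its speed limit or range.

## Working session

There is one attempt and no reset: what is moved stays moved. The work goes in short steps, Python scripts to look and compute and a tool call to move; the robot and the scene stay as the last step left them, time stands still between calls to the robot, and variables do not carry over. Pictures are saved under pics/ and viewed, at most 10 in all, crops included, and the job is handed in when it is done.

Besides the shell and the picture viewer there is one more tool, called as name(argument=value, ...) on one line, values as JSON. servo_tool: Moves the arm, as the interface text tells. Its arguments: {"type":"object","properties":{"moves":{"type":"array"}},"required":["moves"]}

```bash
ls; mkdir -p pics; python3 - <<'E'
from bench import robot
import cv2,pickle
o=robot.get_obs();print(o)
for n in("top","side"):
    s=robot.snapshot(n);cv2.imwrite(f"pics/{n}0.png",s["image"]);pickle.dump(s,open(n+"0.pkl","wb"));print({k:v for k,v in s.items() if k!="image"})
E
```

```text
pics
{'time': 0.0, 'joint_positions': array([ 1.01991797e+00,  8.79510986e-02,  1.37224086e+00, -3.99257565e-05,
        1.68356044e+00, -1.03108670e-01]), 'qvel': array([-0.00375161, -0.00035643,  0.00250495,  0.00015541,  0.00099487,
       -0.00032764]), 'joint_torque': array([-1.18034877e-03, -3.40194798e+01, -3.02421641e+01,  7.18046352e-02,
        3.30724823e-02, -1.85340932e-04]), 'tool_pos': array([0.23786519, 0.49530943, 0.20431308]), 'ee_rot': array([-3.13944029e+00, -1.82822847e-04,  2.69381832e+00]), 'wrist_force': array([-0.08598477,  0.44633869, -0.23935139]), 'wrist_torque': array([0.00345719, 0.06561031, 0.08373371]), 'finger_force': 0.0, 'width': 0.09387232200247815}
{'fx': 478.62199308868344, 'fy': 478.62199308868344, 'cx': 259.85611483749426, 'cy': 196.6189744092466, 'k1': -0.13006575827214287, 'eye': array([-0.12560408, -0.57161476,  1.50858485]), 'orientation': array([-2.61276112e+00, -1.31117991e-03, -1.13363183e+00])}
{'fx': 364.04919415579457, 'fy': 364.04919415579457, 'cx': 254.90630196299495, 'cy': 190.5852937616707, 'k1': -0.04701333541831886, 'eye': array([ 0.40386722, -1.18230477,  0.74283936]), 'orientation': array([-2.13199941, -0.00923   , -0.1927867 ])}
```

View pics/top0.png

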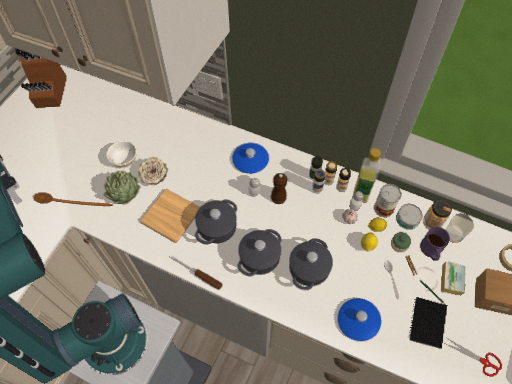

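View pics/side0.png

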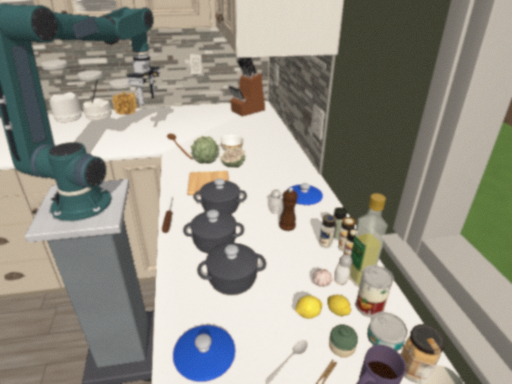

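Top view: the candidates are three dark casseroles with knobs at about (214,208), (260,237), (310,248). Look-alikes are the blue lids at (251,158) and (359,319), which I'll leave alone. The board is at (171,215), the mill at (279,188), the salt at (255,187) and the artichoke at (121,187). In the side view the pots are at (220,197), (213,230), (232,267). By the description, I want the three dark ones.

```bash
cat > h.py <<'E'
import numpy as np,cv2
from scipy.spatial.transform import Rotation as R
def ray(s,uv,T=None):
    K=np.array([[s["fx"],0,s["cx"]],[0,s["fy"],s["cy"]],[0,0,1]])
    p=cv2.undistortPoints(np.array(uv,float).reshape(-1,1,2),K,np.array([s["k1"],0,0,0.]))[:,0]
    d=np.c_[p,np.ones(len(p))]
    if T is None: return np.array(s["eye"]),d@R.from_euler("xyz",s["orientation"]).as_matrix().T
    return T[:3,3],d@T[:3,:3].T
def plane(s,uv,z,T=None):
    e,d=ray(s,uv,T); return e+d*((z-e[2])/d[:,2])[:,None]
def tri(r1,r2):
    A=np.stack([r1[1]/np.linalg.norm(r1[1]),-r2[1]/np.linalg.norm(r2[1])],1)
    t=np.linalg.lstsq(A,r2[0]-r1[0],rcond=None)[0]
    a=r1[0]+A[:,0]*t[0];b=r2[0]-A[:,1]*t[1];return (a+b)/2,np.linalg.norm(a-b)
def wristT(o,s):
    T=np.eye(4);T[:3,:3]=R.from_euler("xyz",o["ee_rot"]).as_matrix();T[:3,3]=o["tool_pos"];return T@s["T_tool_cam"]
E
python3 - <<'E'
import pickle;from h import *
t=pickle.load(open("top0.pkl","rb"));s=pickle.load(open("side0.pkl","rb"))
def blobs(s,rois,thr=100):
    out=[]
    for x0,y0,x1,y1 in rois:
        im=s["image"][y0:y1,x0:x1].astype(int)
        m=(im.min(2)>thr).astype(np.uint8)
        n,l,st,c=cv2.connectedComponentsWithStats(m)
        k=[i for i in range(1,n)]
        k=max(k,key=lambda i:st[i,4]);out.append((c[k]+[x0,y0]));print(c[k]+[x0,y0],st[k])
    return out
a=blobs(t,[(206,200,227,220),(250,230,272,250),(300,239,322,260)])
b=blobs(s,[(208,178,234,200),(200,208,228,230),(222,241,248,265)])
for p,q in zip(a,b):
    e,d=ray(t,[p]);e2,d2=ray(s,[q]);print(tri((e,d[0]),(e2,d2[0])),plane(t,[p],.11)[0],plane(s,[q],.11)[0])
im=t["image"];hsv=cv2.cvtColor(im,cv2.COLOR_BGR2HSV)
m=cv2.inRange(hsv[180:250,130:205],(8,80,80),(25,255,255));c=max(cv2.findContours(m,0,2)[0],key=cv2.contourArea)
bx=cv2.boxPoints(cv2.minAreaRect(c))+[130,180];P=plane(t,bx,.016);print("board",bx.round(),P.round(4),P.mean(0))
cr=np.hstack([cv2.resize(im[185:295,130:340],None,fx=3,fy=3,interpolation=2)]);cv2.imwrite("pics/crop.png",cr)
E
```

```text
[215.         213.39534884] [ 4  9 11 10 86]
[259.84090909 244.43181818] [ 5 10 11 10 88]
[312.01315789 255.64473684] [ 7 13 11  8 76]
[220.33139535 181.73837209] [  0   0  26  12 172]
[212.36619718 215.4084507 ] [  6   1  13  14 142]
[233.72614108 249.20746888] [  2   0  24  19 241]
(array([ 0.49636375, -0.1187284 ,  0.10876711]), np.float64(0.0034491237455340517)) [ 0.49396862 -0.11970362  0.11      ] [ 0.49780199 -0.11917382  0.11      ]
(array([ 0.4545995 , -0.30219359,  0.10680521]), np.float64(0.0031558369131477262)) [ 0.45492637 -0.302291    0.11      ] [ 0.45291825 -0.30789839  0.11      ]
(array([ 0.49154669, -0.46804661,  0.10990694]), np.float64(0.003908279640231245)) [ 0.48943819 -0.46859707  0.11      ] [ 0.49336486 -0.46677124  0.11      ]
board [[139. 221.]
 [161. 184.]
 [200. 207.]
 [179. 244.]] [[ 0.3925  0.1392  0.016 ]
 [ 0.5584  0.1489  0.016 ]
 [ 0.5353 -0.03    0.016 ]
 [ 0.3753 -0.0322  0.016 ]] [0.46536931 0.05647935 0.016     ]
```

View pics/crop.png

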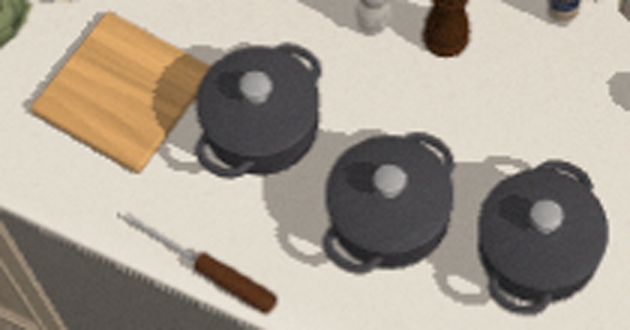

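The crop shows three dark lids with knobs at crop (256,86), (390,180), (546,215), and the board at (120,90). These are the lids wanted. I'm heading for pot_1 and turning the tool so that its x axis lies along world y.

servo_tool(moves=[[-10,-8.95,-2,10.7,0.3],[-10,-8.95,-2,10.7,0.3],[-10,-8.95,-2,10.7,0.3],[-10,-8.95,-2,10.7,0.3],[-10,-8.95,-2,10.7,0.3],[-10,-8.95,-2,10.7,0.3],[-10,-8.95,-2,10.7,0.3],[-10,-8.95,-2,10.7,0.3],[-10,-8.95,-2,10.7,0.3],[-10,-8.95,-2,10.7,0.3]])

```text
time: 0.93
tool_pos: [0.3676, 0.1835, 0.2557]
ee_rot: [3.141, 0.0, 1.566]
wrist_force: [-0.1, 0.3, -0.5]
width: 0.0652
finger_force: 0.0
```

servo_tool(moves=[[-6.5,4,0,0,0.3],[-6.5,4,0,0,0.3],[-6.5,4,0,0,0.3],[-6.5,4,0,0,0.3],[-6.5,4,0,0,0.3],[-6.5,4,0,0,0.3],[-6.5,4,0,0,0.3]])

```text
time: 1.52
tool_pos: [0.467, 0.0241, 0.2543]
ee_rot: [-3.139, -0.001, 1.575]
wrist_force: [-0.7, 0.3, -0.7]
width: 0.0655
finger_force: 0.0
```

```bash
python3 - <<'E'
from bench import robot
import pickle;from h import *
o=robot.get_obs();s=robot.snapshot("wrist");pickle.dump((o,s),open("w1.pkl","wb"));cv2.imwrite("pics/w1.png",s["image"])
T=wristT(o,s);print(o["tool_pos"],s["T_tool_cam"],T,s["fx"])
E
```

```text
[0.46695904 0.02408485 0.25430632] [[ 2.37829366e-04 -9.69368797e-01 -2.45609606e-01  7.23566574e-02]
 [ 9.99999810e-01  3.70358649e-04 -4.93404141e-04  1.14359468e-03]
 [ 5.69254220e-04 -2.45609442e-01  9.69368701e-01 -1.79059387e-01]
 [ 0.00000000e+00  0.00000000e+00  0.00000000e+00  1.00000000e+00]] [[ 0.99998443  0.00518169 -0.00207213  0.46827884]
 [ 0.00451808 -0.96965978 -0.24441665  0.09622539]
 [-0.00327576  0.24440348 -0.96966809  0.43345168]
 [ 0.          0.          0.          1.        ]] 284.312802568891
```

View pics/w1.png

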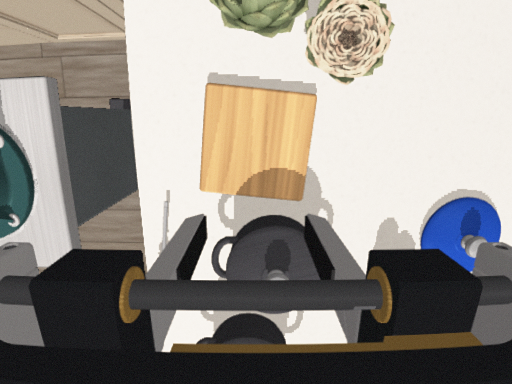

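The wrist view shows the whole board (corners near (206,84), (316,94), (301,200), (201,190)). Knob 1 is near (275,278), partly hidden by the gripper bar.

servo_tool(moves=[[-7.4,1,0,0,0.3],[-7.4,1,0,0,0.3],[-7.4,1,0,0,0.3],[-7.4,1,0,0,0.3],[-7.4,1,0,0,0.3],[-7.4,1,0,0,0.3],[-7.4,1,0,0,0.3]])

```text
time: 2.15
tool_pos: [0.4925, -0.1599, 0.2552]
ee_rot: [-3.141, -0.002, 1.575]
wrist_force: [0.3, 0.3, 0.2]
width: 0.0658
finger_force: 0.0
```

```bash
cat >> h.py <<'E'
def knob(s,T,p0,z=.108):
    """centre of the bright knob near expected world point p0: pixel blob -> plane"""
    K=np.array([[s["fx"],0,s["cx"]],[0,s["fy"],s["cy"]],[0,0,1]])
    M=np.linalg.inv(T);uv=cv2.projectPoints(np.array([[p0[0],p0[1],z]]),cv2.Rodrigues(M[:3,:3])[0],M[:3,3],K,np.array([s["k1"],0,0,0.]))[0].ravel()
    m=(s["image"].min(2)>95).astype(np.uint8)
    n,l,st,c=cv2.connectedComponentsWithStats(m)
    k=min([i for i in range(1,n) if 150<st[i,4]<4000],key=lambda i:np.hypot(*(c[i]-uv)))
    (cx,cy),r=cv2.minEnclosingCircle(np.argwhere(l==k)[:,::-1].astype(np.float32))
    print("exp",uv,"blob",c[k],st[k],"circ",cx,cy,r)
    return plane(s,[c[k],[cx,cy]],z,T)[:,:2]
E
python3 - <<'E'
from bench import robot
import pickle;from h import *
o,s=pickle.load(open("w1.pkl","rb"));T=wristT(o,s)
hsv=cv2.cvtColor(s["image"],cv2.COLOR_BGR2HSV);m=cv2.inRange(hsv,(8,70,60),(28,255,255));m[215:]=0;m[:70]=0;m[:,:190]=0;m[:,330:]=0
m=cv2.morphologyEx(m,cv2.MORPH_OPEN,np.ones((3,3)))
c=max(cv2.findContours(m,0,2)[0],key=cv2.contourArea);P=plane(s,c[:,0],.016,T)[:,:2]
r=cv2.minAreaRect((P*1000).astype(np.float32));print("board",r)
o=robot.get_obs();s=robot.snapshot("wrist");pickle.dump((o,s),open("w2.pkl","wb"));T=wristT(o,s)
print(o["tool_pos"],o["ee_rot"]);print(knob(s,T,(.494,-.12)))
cv2.imwrite("pics/w2.png",s["image"])
E
```

```text
board ((467.889404296875, 59.178226470947266), (158.13284301757812, 157.59506225585938), 84.58059692382812)
[ 0.49249104 -0.15990634  0.25523001] [-3.14109005e+00 -1.53693972e-03  1.57509724e+00]
exp [255.89510057 146.88733413] blob [257.85786802 142.64467005] [242 127  32  32 788] circ 257.62646484375 142.57986450195312 15.99644947052002
[[ 0.49621052 -0.11517398]
 [ 0.49594655 -0.11510193]]
```

View pics/w2.png

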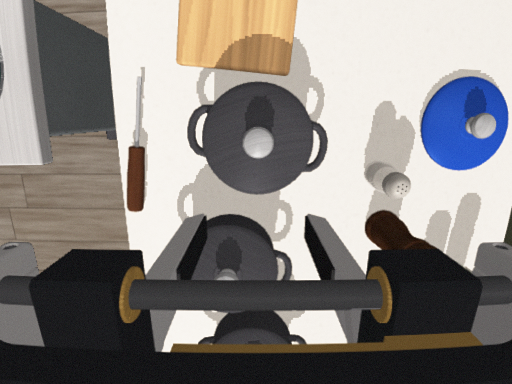

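The wrist view shows knob 1 at (258,143), between the handles at (203,130) and (312,150). The cameras agree to within about 3 mm, so I'm descending on it.

servo_tool(moves=[[1.72,0.14,0,0,0.3],[1.72,0.14,1.5,0,0.3],[1.72,0.14,3,0,0.3],[1.72,0.14,4.5,0,0.3],[1.72,0.14,5.5,0,0.3],[1.72,0.14,6.2,0,0.3],[1.72,0.14,6.45,0,0.3],[1.72,0.14,6.45,0,0.3]])

```text
time: 2.87
tool_pos: [0.4947, -0.1158, 0.0927]
ee_rot: [-3.138, -0.002, 1.577]
wrist_force: [-0.9, -0.7, 0.0]
width: 0.0658
finger_force: 0.0
```

```bash
python3 - <<'E'
from bench import robot
o=robot.get_obs();print(o["tool_pos"],o["wrist_force"],o["wrist_torque"])
E
```

```text
[ 0.49466412 -0.11578487  0.09274977] [-0.92565901 -0.69086576  0.02006696] [-0.03908107  0.09323775 -0.03094439]
```

servo_tool(moves=[[0,0,0,0,0.4],[0,0,0,0,0.5],[0,0,0,0,0.55],[0,0,0,0,0.58],[0,0,0,0,0.6],[0,0,0,0,0.6],[0,0,0,0,0.6]])

```text
time: 3.45
tool_pos: [0.496, -0.1185, 0.0945]
ee_rot: [3.141, 0.0, 1.573]
wrist_force: [0.5, -0.1, -0.0]
width: 0.0379
finger_force: 0.0
```

servo_tool(moves=[[0,0,0,0,0.62],[0,0,0,0,0.64],[0,0,0,0,0.66],[0,0,0,0,0.68],[0,0,0,0,0.7],[0,0,0,0,0.7]])

```text
time: 3.95
tool_pos: [0.4957, -0.1183, 0.0942]
ee_rot: [-3.141, -0.0, 1.573]
wrist_force: [-0.8, 0.9, 0.1]
width: 0.0332
finger_force: 30.0
```

servo_tool(moves=[[0.04,0,0,0,0.7],[0.04,0,0,0,0.7],[0.04,0,0,0,0.7]])

```text
time: 4.2
tool_pos: [0.4958, -0.1178, 0.0942]
ee_rot: [-3.141, 0.001, 1.573]
wrist_force: [-0.8, -2.0, 0.2]
width: 0.0332
finger_force: 30.0
```

servo_tool(moves=[[0.04,0,0,0,0.7],[0.04,0,0,0,0.7],[0.04,0,0,0,0.7]])

```text
time: 4.45
tool_pos: [0.4958, -0.1169, 0.0942]
ee_rot: [-3.141, 0.001, 1.573]
wrist_force: [-0.7, -3.8, -0.2]
width: 0.0334
finger_force: 30.0
```

servo_tool(moves=[[-0.04,0,0,0,0.7],[-0.08,0,0,0,0.7],[-0.08,0,0,0,0.7],[-0.08,0,0,0,0.7]])

```text
time: 4.78
tool_pos: [0.4958, -0.1179, 0.0942]
ee_rot: [-3.141, -0.001, 1.573]
wrist_force: [-1.6, -1.3, 0.4]
width: 0.0333
finger_force: 30.0
```

servo_tool(moves=[[-0.04,0,0,0,0.7],[-0.06,0,0,0,0.7],[-0.06,0,0,0,0.7],[-0.06,0,0,0,0.7]])

```text
time: 5.12
tool_pos: [0.4958, -0.119, 0.0942]
ee_rot: [-3.141, -0.002, 1.574]
wrist_force: [-1.2, 2.4, 1.9]
width: 0.0335
finger_force: 30.0
```

servo_tool(moves=[[-0.03,0,0,0,0.7],[-0.03,0,0,0,0.7],[-0.03,0,0,0,0.7]])

```text
time: 5.37
tool_pos: [0.4958, -0.1198, 0.0941]
ee_rot: [-3.141, -0.002, 1.574]
wrist_force: [-1.9, 3.7, 1.3]
width: 0.0335
finger_force: 30.0
```

servo_tool(moves=[[0.07,0,0,0,0.7],[0.07,0,0,0,0.65],[0.07,0,0,0,0.5],[0.07,0,0,0,0.3],[0.07,0,0,0,0.3],[0.07,0,0,0,0.3],[0.07,0,-2,0,0.3],[0.07,0,-4,0,0.3],[0.07,0,-4,0,0.3]])

```text
time: 6.12
tool_pos: [0.4979, -0.1197, 0.1998]
ee_rot: [3.134, 0.003, 1.573]
wrist_force: [1.3, -0.8, 0.6]
width: 0.0659
finger_force: 0.0
```

servo_tool(moves=[[-9.1,-1.64,-2,0,0.3],[-9.1,-1.64,-2,0,0.3],[-9.1,-1.64,-2,0,0.3],[-9.1,-1.64,-2,0,0.3],[-9.1,-1.64,-2,0,0.3],[-9.1,-1.64,-2,0,0.3],[-9.1,-1.64,-2,0,0.3],[-9.1,-1.64,-2,0,0.3]])

```text
time: 6.78
tool_pos: [0.4551, -0.348, 0.2441]
ee_rot: [3.141, -0.0, 1.57]
wrist_force: [-0.1, 0.4, 0.9]
width: 0.0658
finger_force: 0.0
```

```bash
cat > look.py <<'E'
from bench import robot
import sys;from h import *
o=robot.get_obs();s=robot.snapshot("wrist");T=wristT(o,s);print(o["tool_pos"],o["ee_rot"])
print(knob(s,T,(float(sys.argv[1]),float(sys.argv[2]))))
E
python3 look.py .4545 -.302
```

```text
[ 0.45510249 -0.34799555  0.24405754] [ 3.14122812e+00 -1.19466619e-04  1.57026464e+00]
exp [253.71190981 142.16248304] blob [254.95887192 138.94124559] [239 123  33  33 851] circ 254.75872802734375 138.7877960205078 16.59841537475586
[[ 0.45587227 -0.29849193]
 [ 0.45565295 -0.29832515]]
```

servo_tool(moves=[[1.9,0.02,0,0,0.3],[1.9,0.02,1.5,0,0.3],[1.9,0.02,3,0,0.3],[1.9,0.02,4.5,0,0.4],[1.9,0.02,5.5,0,0.4],[1.9,0.02,6,0,0.4],[1.9,0.02,6,0,0.4]])

```text
time: 7.42
tool_pos: [0.4542, -0.2958, 0.0904]
ee_rot: [-3.136, -0.005, 1.575]
wrist_force: [0.3, 0.1, -0.2]
width: 0.0565
finger_force: 0.0
```

servo_tool(moves=[[0,0,0,0,0.5],[0,0,0,0,0.55],[0,0,0,0,0.58],[0,0,0,0,0.6],[0,0,0,0,0.62],[0,0,0,0,0.64],[0,0,0,0,0.66],[0,0,0,0,0.7],[0,0,0,0,0.7],[0,0,0,0,0.7]])

```text
time: 8.25
tool_pos: [0.4555, -0.2996, 0.0954]
ee_rot: [-3.141, 0.001, 1.573]
wrist_force: [-4.8, 0.2, 5.9]
width: 0.0336
finger_force: 30.0
```

servo_tool(moves=[[0.04,0,0,0,0.7],[0.04,0,0,0,0.7],[0.04,0,0,0,0.7]])

```text
time: 8.5
tool_pos: [0.4555, -0.2993, 0.0954]
ee_rot: [-3.142, 0.003, 1.573]
wrist_force: [-4.4, -2.4, 6.0]
width: 0.0336
finger_force: 30.0
```

servo_tool(moves=[[0.04,0,0,0,0.7],[0.04,0,0,0,0.7],[0.04,0,0,0,0.7]])

```text
time: 8.75
tool_pos: [0.4555, -0.299, 0.0954]
ee_rot: [3.142, 0.004, 1.572]
wrist_force: [-3.8, -2.8, 4.9]
width: 0.0337
finger_force: 30.0
```

servo_tool(moves=[[-0.08,-0.05,-0.08,0,0.7],[-0.08,-0.05,-0.08,0,0.7],[-0.08,-0.05,-0.08,0,0.7]])

```text
time: 9.0
tool_pos: [0.4547, -0.2989, 0.0956]
ee_rot: [3.141, -0.001, 1.573]
wrist_force: [-1.0, -2.0, -1.8]
width: 0.0336
finger_force: 30.0
```

servo_tool(moves=[[-0.06,0,0,0,0.7],[-0.06,0,0,0,0.7],[-0.06,0,0,0,0.7]])

```text
time: 9.25
tool_pos: [0.4547, -0.2995, 0.0956]
ee_rot: [-3.141, -0.002, 1.574]
wrist_force: [-0.6, 1.4, -2.6]
width: 0.0336
finger_force: 30.0
```

servo_tool(moves=[[-0.05,0,0,0,0.7],[-0.05,0,0,0,0.7],[-0.05,0,0,0,0.7]])

```text
time: 9.5
tool_pos: [0.4545, -0.3006, 0.0956]
ee_rot: [-3.141, -0.002, 1.574]
wrist_force: [0.6, 2.9, -2.8]
width: 0.0332
finger_force: 30.0
```

servo_tool(moves=[[0.14,0,0,0,0.7],[0.14,0,0,0,0.7],[0.14,0,0,0,0.7]])

```text
time: 9.75
tool_pos: [0.4544, -0.2987, 0.0957]
ee_rot: [-3.141, 0.001, 1.573]
wrist_force: [1.0, -1.7, -5.6]
width: 0.0334
finger_force: 30.0
```

servo_tool(moves=[[0.04,0,0.04,0,0.7],[0.04,0,0.04,0,0.7],[0.04,0,0.04,0,0.7]])

```text
time: 10.0
tool_pos: [0.4545, -0.2983, 0.0956]
ee_rot: [3.141, 0.002, 1.573]
wrist_force: [-0.7, -4.1, -3.0]
width: 0.0333
finger_force: 30.0
```

servo_tool(moves=[[0.03,0,0,0,0.7],[0.03,0,0,0,0.7],[0.03,0,0,0,0.7]])

```text
time: 10.25
tool_pos: [0.4547, -0.2977, 0.0956]
ee_rot: [3.141, 0.003, 1.573]
wrist_force: [-0.2, -5.4, -2.8]
width: 0.0331
finger_force: 30.0
```

servo_tool(moves=[[-0.1,0,0,0,0.7],[-0.1,0,0,0,0.65],[-0.1,0,0,0,0.5],[-0.1,0,0,0,0.3],[-0.1,0,0,0,0.3],[-0.1,0,0,0,0.3],[-0.1,0,-2,0,0.3],[-0.1,0,-4,0,0.3],[-0.1,0,-6,0,0.3]])

```text
time: 11.0
tool_pos: [0.454, -0.2981, 0.2207]
ee_rot: [-3.14, -0.002, 1.574]
wrist_force: [1.1, -0.7, -0.4]
width: 0.0657
finger_force: 0.0
```

servo_tool(moves=[[-8.5,1.42,0,0,0.3],[-8.5,1.42,0,0,0.3],[-8.5,1.42,0,0,0.3],[-8.5,1.42,0,0,0.3],[-8.5,1.42,0,0,0.3],[-8.5,1.42,0,0,0.3],[-8.5,1.42,0,0,0.3],[-8.5,1.42,0,0,0.3]])

```text
time: 11.67
tool_pos: [0.4906, -0.5109, 0.2195]
ee_rot: [-3.141, -0.002, 1.573]
wrist_force: [-0.2, 0.0, 0.4]
width: 0.066
finger_force: 0.0
```

```bash
python3 look.py .4905 -.468
```

```text
[ 0.49060366 -0.51089235  0.21948524] [-3.14110388e+00 -1.96720782e-03  1.57314902e+00]
exp [254.29010356 147.45792328] blob [252.55659398 145.39771547] [235 128  36  35 963] circ 252.3333282470703 145.3333282470703 17.717008590698242
[[ 0.48873436 -0.46591697]
 [ 0.48850743 -0.4658524 ]]
```

servo_tool(moves=[[1.76,-0.06,0,0,0.3],[1.76,-0.06,1.5,0,0.3],[1.76,-0.06,3,0,0.3],[1.76,-0.06,4.2,0,0.4],[1.76,-0.06,4.8,0,0.4],[1.76,-0.06,5,0,0.4],[1.76,-0.06,5,0,0.4]])

```text
time: 12.3
tool_pos: [0.4888, -0.465, 0.095]
ee_rot: [-3.141, -0.002, 1.575]
wrist_force: [-0.1, 0.1, -0.3]
width: 0.0565
finger_force: 0.0
```

servo_tool(moves=[[0,0,0,0,0.5],[0,0,0,0,0.55],[0,0,0,0,0.58],[0,0,0,0,0.6],[0,0,0,0,0.62],[0,0,0,0,0.64],[0,0,0,0,0.66],[0,0,0,0,0.7],[0,0,0,0,0.7],[0,0,0,0,0.7]])

```text
time: 13.13
tool_pos: [0.4882, -0.4681, 0.0964]
ee_rot: [-3.141, 0.001, 1.573]
wrist_force: [-3.4, 0.3, 5.4]
width: 0.0336
finger_force: 30.0
```

servo_tool(moves=[[0.04,0,0,0,0.7],[0.04,0,0,0,0.7],[0.04,0,0,0,0.7]])

```text
time: 13.38
tool_pos: [0.4883, -0.4676, 0.0964]
ee_rot: [-3.141, 0.002, 1.572]
wrist_force: [-3.9, -0.9, 5.7]
width: 0.0329
finger_force: 30.0
```

servo_tool(moves=[[0.04,0,0,0,0.7],[0.04,0,0,0,0.7],[0.04,0,0,0,0.7]])

```text
time: 13.63
tool_pos: [0.4883, -0.4674, 0.0963]
ee_rot: [-3.141, 0.004, 1.572]
wrist_force: [-4.0, -2.3, 5.7]
width: 0.0338
finger_force: 30.0
```

servo_tool(moves=[[0,-0.05,-0.06,0,0.7],[0,-0.05,-0.06,0,0.7],[0,-0.05,-0.06,0,0.7]])

```text
time: 13.88
tool_pos: [0.488, -0.4662, 0.0965]
ee_rot: [3.141, 0.001, 1.573]
wrist_force: [-0.4, -4.1, -0.4]
width: 0.0337
finger_force: 30.0
```

servo_tool(moves=[[0.06,0,0,0,0.7],[0.06,0,0,0,0.7],[0.06,0,0,0,0.7]])

```text
time: 14.13
tool_pos: [0.488, -0.4655, 0.0965]
ee_rot: [3.141, 0.004, 1.573]
wrist_force: [0.5, -6.8, -0.6]
width: 0.0332
finger_force: 30.0
```

servo_tool(moves=[[0.04,0,0,0,0.7],[0.04,0,0,0,0.7],[0.04,0,0,0,0.7]])

```text
time: 14.38
tool_pos: [0.488, -0.465, 0.0966]
ee_rot: [3.14, 0.005, 1.573]
wrist_force: [-0.3, -8.0, -2.0]
width: 0.0334
finger_force: 30.0
```

servo_tool(moves=[[-0.1,0,0,0,0.7],[-0.1,0,0,0,0.7],[-0.1,0,0,0,0.7]])

```text
time: 14.63
tool_pos: [0.4881, -0.4658, 0.0965]
ee_rot: [3.141, 0.001, 1.573]
wrist_force: [0.4, -4.0, -0.8]
width: 0.0336
finger_force: 30.0
```

servo_tool(moves=[[-0.06,0,0,0,0.7],[-0.06,0,0,0,0.7],[-0.06,0,0,0,0.7]])

```text
time: 14.88
tool_pos: [0.488, -0.4662, 0.0965]
ee_rot: [3.141, -0.001, 1.574]
wrist_force: [0.3, -1.5, 0.0]
width: 0.0335
finger_force: 30.0
```

servo_tool(moves=[[-0.06,0,0,0,0.7],[-0.06,0,0,0,0.7],[-0.06,0,0,0,0.7]])

```text
time: 15.13
tool_pos: [0.488, -0.467, 0.0965]
ee_rot: [-3.142, -0.003, 1.574]
wrist_force: [0.9, 2.3, 0.2]
width: 0.0334
finger_force: 30.0
```

servo_tool(moves=[[-0.04,0,0,0,0.7],[-0.04,0,0,0,0.7],[-0.04,0,0,0,0.7]])

```text
time: 15.38
tool_pos: [0.488, -0.4677, 0.0964]
ee_rot: [-3.141, -0.003, 1.574]
wrist_force: [0.5, 4.6, 1.6]
width: 0.0333
finger_force: 30.0
```

servo_tool(moves=[[0.05,0,0,0,0.7],[0.05,0,0,0,0.65],[0.05,0,0,0,0.5],[0.05,0,0,0,0.3],[0.05,0,0,0,0.3],[0.05,0,0,0,0.3],[0.05,0,-1.5,0,0.3],[0.05,0,-3,0,0.3],[0.05,0,-4,0,0.3],[0.05,0,-4,0,0.3]])

```text
time: 16.22
tool_pos: [0.4896, -0.471, 0.2057]
ee_rot: [3.132, 0.011, 1.573]
wrist_force: [0.5, -0.2, 1.3]
width: 0.0661
finger_force: 0.0
```

servo_tool(moves=[[14,0.32,0,0,0.3],[14,0.32,0,0,0.3],[14,0.32,0,0,0.3],[14,0.32,0,0,0.3],[14,0.32,0,0,0.3],[14,0.32,0,0,0.3],[14,0.32,0,0,0.3],[14,0.32,0,0,0.3],[14,0.32,0,0,0.3],[14,0.32,0,0,0.3]])

```text
time: 17.05
tool_pos: [0.4947, -0.1147, 0.1967]
ee_rot: [3.141, -0.001, 1.578]
wrist_force: [-0.0, -0.9, 0.2]
width: 0.0656
finger_force: 0.0
```

servo_tool(moves=[[0,0,0,0,0.3],[0,0,0,0,0.3],[0,0,0,0,0.3]])

```text
time: 17.3
tool_pos: [0.4948, -0.1195, 0.1964]
ee_rot: [-3.141, 0.0, 1.571]
wrist_force: [0.0, -0.1, 0.2]
width: 0.0659
finger_force: 0.0
```

```bash
python3 - <<'E'
from bench import robot
import pickle;from h import *
t=robot.snapshot("top");pickle.dump(t,open("t1.pkl","wb"));a=pickle.load(open("top0.pkl","rb"))["image"]
d=cv2.absdiff(a,t["image"]).max(2)[190:300,190:340];print("changed px",[(int((d[:, x:x+50]>50).sum())) for x in(0,50,100)])
print(robot.get_obs()["tool_pos"])
E
```

```text
changed px [379, 6, 16]
[ 0.49482142 -0.11960225  0.1963742 ]
```

servo_tool(moves=[[0.06,0.04,1.5,0,0.3],[0.06,0.04,3,0,0.4],[0.06,0.04,3.8,0,0.5],[0.06,0.04,4.08,0,0.55],[0.06,0.04,4.08,0,0.58],[0.06,0.04,4.08,0,0.6],[0.06,0.04,4.08,0,0.64],[0.06,0.04,4.08,0,0.7],[0.06,0.04,4.08,0,0.7],[0.06,0.04,4.08,0,0.7]])

```text
time: 18.18
tool_pos: [0.4971, -0.1172, 0.0968]
ee_rot: [3.138, 0.002, 1.573]
wrist_force: [-1.7, -0.8, 5.2]
width: 0.0336
finger_force: 30.0
```

servo_tool(moves=[[0.08,0,0,0,0.7],[0.08,0,0,0,0.7],[0.08,0,0,0,0.7]])

```text
time: 18.43
tool_pos: [0.4971, -0.116, 0.0968]
ee_rot: [3.138, 0.004, 1.573]
wrist_force: [-1.2, -3.5, 6.3]
width: 0.0335
finger_force: 30.0
```

servo_tool(moves=[[0.04,0,0,0,0.7],[0.04,0,0,0,0.7],[0.04,0,0,0,0.7]])

```text
time: 18.68
tool_pos: [0.4971, -0.1155, 0.0968]
ee_rot: [3.138, 0.005, 1.573]
wrist_force: [-0.8, -4.0, 5.9]
width: 0.0336
finger_force: 30.0
```

servo_tool(moves=[[0.04,0,0,0,0.7],[0.04,0,0,0,0.7],[0.04,0,0,0,0.7]])

```text
time: 18.93
tool_pos: [0.4971, -0.1146, 0.0966]
ee_rot: [3.138, 0.005, 1.573]
wrist_force: [-0.1, -4.9, 5.9]
width: 0.0333
finger_force: 30.0
```

servo_tool(moves=[[-0.08,0,-0.06,0,0.7],[-0.08,0,-0.06,0,0.7],[-0.08,0,-0.06,0,0.7]])

```text
time: 19.18
tool_pos: [0.497, -0.1152, 0.0968]
ee_rot: [3.139, 0.001, 1.573]
wrist_force: [2.7, -3.9, 2.2]
width: 0.0334
finger_force: 30.0
```

servo_tool(moves=[[-0.08,0,0,0,0.7],[-0.08,0,0,0,0.7],[-0.08,0,0,0,0.7]])

```text
time: 19.43
tool_pos: [0.4969, -0.1162, 0.0968]
ee_rot: [3.139, -0.001, 1.573]
wrist_force: [3.6, -1.7, 4.0]
width: 0.0333
finger_force: 30.0
```

servo_tool(moves=[[-0.08,0,0,0,0.7],[-0.08,0,0,0,0.7],[-0.08,0,0,0,0.7]])

```text
time: 19.68
tool_pos: [0.4969, -0.1175, 0.0968]
ee_rot: [3.139, -0.002, 1.574]
wrist_force: [5.1, 2.2, 4.1]
width: 0.0332
finger_force: 30.0
```

servo_tool(moves=[[-0.06,0,0,0,0.7],[-0.06,0,0,0,0.7],[-0.06,0,0,0,0.7]])

```text
time: 19.93
tool_pos: [0.4969, -0.1184, 0.0968]
ee_rot: [3.139, -0.003, 1.574]
wrist_force: [5.2, 2.6, 5.8]
width: 0.0336
finger_force: 30.0
```

servo_tool(moves=[[0,0.05,-0.06,0,0.7],[0,0.05,-0.06,0,0.7],[0,0.05,-0.06,0,0.7]])

```text
time: 20.18
tool_pos: [0.4968, -0.1186, 0.0969]
ee_rot: [-3.141, -0.003, 1.574]
wrist_force: [4.6, 2.4, 1.2]
width: 0.0333
finger_force: 30.0
```

servo_tool(moves=[[-0.06,0,0,0,0.7],[-0.06,0,0,0,0.7],[-0.06,0,0,0,0.7]])

```text
time: 20.43
tool_pos: [0.4967, -0.1197, 0.0968]
ee_rot: [-3.14, -0.004, 1.574]
wrist_force: [3.8, 5.2, 3.0]
width: 0.0333
finger_force: 30.0
```

servo_tool(moves=[[-0.06,0,0,0,0.7],[-0.06,0,0,0,0.7],[-0.06,0,0,0,0.7]])

```text
time: 20.68
tool_pos: [0.4965, -0.1208, 0.0968]
ee_rot: [-3.14, -0.005, 1.574]
wrist_force: [3.9, 5.0, 0.2]
width: 0.0334
finger_force: 30.0
```

servo_tool(moves=[[0.1,0,0,0,0.7],[0.1,0,0,0,0.6],[0.1,0,0,0,0.55],[0.1,0,0,0,0.55],[0.1,0,0,0,0.55],[0.1,0,0,0,0.55]])

```text
time: 21.18
tool_pos: [0.4965, -0.1208, 0.0972]
ee_rot: [-3.14, -0.0, 1.573]
wrist_force: [-0.6, -0.3, 0.4]
width: 0.0422
finger_force: 0.0
```

servo_tool(moves=[[0,0.04,0,0,0.55],[0,0.08,0,0,0.55],[0,0.08,0,0,0.55],[0,0.08,0,0,0.55]])

```text
time: 21.52
tool_pos: [0.4992, -0.1206, 0.0977]
ee_rot: [-3.142, -0.0, 1.573]
wrist_force: [0.9, -0.2, -1.0]
width: 0.042
finger_force: 0.0
```

servo_tool(moves=[[0,0.05,0,0,0.55],[0,0.05,0,0,0.55],[0,0.05,0,0,0.55]])

```text
time: 21.77
tool_pos: [0.5005, -0.1206, 0.0977]
ee_rot: [3.142, -0.0, 1.573]
wrist_force: [0.2, -0.6, 0.6]
width: 0.0425
finger_force: 0.1
```

servo_tool(moves=[[0,0.05,0,0,0.55],[0,0.05,0,0,0.55],[0,0.05,0,0,0.55]])

```text
time: 22.02
tool_pos: [0.5017, -0.1205, 0.0977]
ee_rot: [-3.142, -0.0, 1.573]
wrist_force: [-0.3, -0.2, 0.1]
width: 0.0424
finger_force: 0.2
```

servo_tool(moves=[[0,0.05,0,0,0.55],[0,0.05,0,0,0.55],[0,0.05,0,0,0.55]])

```text
time: 22.27
tool_pos: [0.5029, -0.1206, 0.0977]
ee_rot: [-3.142, -0.0, 1.573]
wrist_force: [-0.9, -0.5, -0.1]
width: 0.042
finger_force: 0.3
```

servo_tool(moves=[[0,0.05,0,0,0.55],[0,0.05,0,0,0.55],[0,0.05,0,0,0.55]])

```text
time: 22.52
tool_pos: [0.5038, -0.1206, 0.0978]
ee_rot: [-3.141, -0.0, 1.573]
wrist_force: [-3.3, -0.1, 1.5]
width: 0.0422
finger_force: 1.2
```

servo_tool(moves=[[0,0.05,0,0,0.55],[0,0.05,0,0,0.55],[0,0.05,0,0,0.55]])

```text
time: 22.77
tool_pos: [0.5046, -0.1205, 0.0979]
ee_rot: [-3.14, -0.0, 1.573]
wrist_force: [-5.2, 0.1, 3.4]
width: 0.0424
finger_force: 2.6
```

servo_tool(moves=[[0,-0.1,0,0,0.55],[0,-0.28,0,0,0.55],[0,-0.28,0,0,0.55],[0,-0.28,0,0,0.55]])

```text
time: 23.1
tool_pos: [0.4987, -0.1205, 0.0977]
ee_rot: [3.14, -0.0, 1.573]
wrist_force: [-0.7, -0.2, 0.1]
width: 0.0426
finger_force: 0.0
```

servo_tool(moves=[[0,-0.05,0,0,0.55],[0,-0.05,0,0,0.55],[0,-0.05,0,0,0.55]])

```text
time: 23.35
tool_pos: [0.4973, -0.1206, 0.0977]
ee_rot: [3.141, -0.0, 1.573]
wrist_force: [0.5, -0.6, -0.7]
width: 0.0425
finger_force: 0.0
```

servo_tool(moves=[[0,-0.05,0,0,0.55],[0,-0.05,0,0,0.55],[0,-0.05,0,0,0.55]])

```text
time: 23.6
tool_pos: [0.4959, -0.1206, 0.0977]
ee_rot: [3.141, -0.0, 1.573]
wrist_force: [-0.9, 0.0, 0.1]
width: 0.0419
finger_force: 0.0
```

servo_tool(moves=[[0,-0.05,0,0,0.55],[0,-0.05,0,0,0.55],[0,-0.05,0,0,0.55]])

```text
time: 23.85
tool_pos: [0.4946, -0.1206, 0.0977]
ee_rot: [3.141, -0.0, 1.573]
wrist_force: [-0.8, 0.5, 0.7]
width: 0.0418
finger_force: 0.0
```

servo_tool(moves=[[0,-0.05,0,0,0.55],[0,-0.05,0,0,0.55],[0,-0.05,0,0,0.55]])

```text
time: 24.1
tool_pos: [0.4934, -0.1206, 0.0977]
ee_rot: [3.142, -0.0, 1.573]
wrist_force: [-0.7, -1.1, 0.1]
width: 0.0421
finger_force: 0.0
```

servo_tool(moves=[[0,-0.05,0,0,0.55],[0,-0.05,0,0,0.55],[0,-0.05,0,0,0.55]])

```text
time: 24.35
tool_pos: [0.4921, -0.1206, 0.0977]
ee_rot: [3.142, -0.0, 1.573]
wrist_force: [-0.5, 0.2, -0.5]
width: 0.0422
finger_force: 0.0
```

servo_tool(moves=[[0,-0.05,0,0,0.55],[0,-0.05,0,0,0.55],[0,-0.05,0,0,0.55]])

```text
time: 24.6
tool_pos: [0.4908, -0.1206, 0.0977]
ee_rot: [3.142, -0.0, 1.573]
wrist_force: [-0.5, 0.2, 1.0]
width: 0.0424
finger_force: 0.0
```

servo_tool(moves=[[0,-0.05,0,0,0.55],[0,-0.05,0,0,0.55],[0,-0.05,0,0,0.55]])

```text
time: 24.85
tool_pos: [0.4896, -0.1206, 0.0978]
ee_rot: [3.141, -0.0, 1.573]
wrist_force: [0.3, 0.1, 0.2]
width: 0.0424
finger_force: 0.1
```

servo_tool(moves=[[0,-0.05,0,0,0.55],[0,-0.05,0,0,0.55],[0,-0.05,0,0,0.55]])

```text
time: 25.1
tool_pos: [0.4885, -0.1206, 0.0978]
ee_rot: [3.141, -0.0, 1.573]
wrist_force: [0.6, -0.3, 0.6]
width: 0.0423
finger_force: 0.2
```

servo_tool(moves=[[0,-0.05,0,0,0.55],[0,-0.05,0,0,0.55],[0,-0.05,0,0,0.55]])

```text
time: 25.35
tool_pos: [0.4871, -0.1206, 0.0978]
ee_rot: [3.141, -0.0, 1.573]
wrist_force: [1.1, -0.9, 0.6]
width: 0.042
finger_force: 0.3
```

servo_tool(moves=[[0,-0.05,0,0,0.55],[0,-0.05,0,0,0.55],[0,-0.05,0,0,0.55]])

```text
time: 25.6
tool_pos: [0.4859, -0.1206, 0.0978]
ee_rot: [3.141, -0.0, 1.573]
wrist_force: [1.1, 0.2, 0.1]
width: 0.0426
finger_force: 0.4
```

servo_tool(moves=[[0,-0.05,0,0,0.55],[0,-0.05,0,0,0.55],[0,-0.05,0,0,0.55]])

```text
time: 25.85
tool_pos: [0.4851, -0.1207, 0.098]
ee_rot: [3.14, 0.0, 1.573]
wrist_force: [2.0, -0.4, 0.8]
width: 0.0426
finger_force: 1.0
```

```bash
python3 - <<'E'
from bench import robot
import pickle
pickle.dump(robot.snapshot("side"),open("s_neg.pkl","wb"))
E
```

servo_tool(moves=[[0,-0.05,0,0,0.55],[0,-0.05,0,0,0.55],[0,-0.05,0,0,0.55]])

```text
time: 26.15
tool_pos: [0.4843, -0.1207, 0.0983]
ee_rot: [3.139, 0.0, 1.573]
wrist_force: [4.6, 0.1, 2.1]
width: 0.0424
finger_force: 2.1
```

servo_tool(moves=[[0,0.2,0,0,0.55],[0,0.4,0,0,0.55],[0,0.4,0,0,0.3],[0,0.4,0,0,0.3],[0,0.4,0,0,0.3],[0,0.4,-1.5,0,0.3],[0,0.4,-3,0,0.3],[0,0.4,-4,0,0.3],[0,0.4,-4,0,0.3]])

```text
time: 26.9
tool_pos: [0.496, -0.1216, 0.2047]
ee_rot: [3.131, 0.004, 1.573]
wrist_force: [0.3, -1.2, 0.5]
width: 0.0658
finger_force: 0.0
```

servo_tool(moves=[[-7.16,-1.6,0,0,0.3],[-7.16,-1.6,0,0,0.3],[-7.16,-1.6,0,0,0.3],[-7.16,-1.6,0,0,0.3],[-7.16,-1.6,0,0,0.3],[-7.16,-1.6,0,0,0.3],[-7.16,-1.6,0,0,0.3],[-7.16,-1.6,0,0,0.3]])

```text
time: 27.57
tool_pos: [0.4537, -0.2986, 0.1969]
ee_rot: [-3.141, -0.002, 1.574]
wrist_force: [-1.1, 0.1, 1.0]
width: 0.0655
finger_force: 0.0
```

servo_tool(moves=[[0,0.04,1.5,0,0.3],[0,0.04,3,0,0.4],[0,0.04,3.8,0,0.5],[0,0.04,3.97,0,0.55],[0,0.04,3.97,0,0.55],[0,0.04,3.97,0,0.55]])

```text
time: 28.07
tool_pos: [0.4559, -0.2992, 0.0999]
ee_rot: [3.14, 0.001, 1.575]
wrist_force: [0.4, 0.2, 0.6]
width: 0.0427
finger_force: 0.0
```

servo_tool(moves=[[0,0.06,0,0,0.55],[0,0.12,0,0,0.55],[0,0.12,0,0,0.55],[0,0.12,0,0,0.55]])

```text
time: 28.4
tool_pos: [0.4584, -0.3002, 0.0998]
ee_rot: [3.14, 0.002, 1.573]
wrist_force: [-1.3, 0.4, 0.8]
width: 0.0422
finger_force: 0.5
```

servo_tool(moves=[[0,0.06,0,0,0.55],[0,0.06,0,0,0.55],[0,0.06,0,0,0.55]])

```text
time: 28.65
tool_pos: [0.4588, -0.3, 0.0987]
ee_rot: [-3.141, 0.0, 1.573]
wrist_force: [-4.7, -0.4, 2.5]
width: 0.0425
finger_force: 2.0
```

servo_tool(moves=[[0,0.06,0,0,0.55],[0,0.06,0,0,0.55],[0,0.06,0,0,0.55]])

```text
time: 28.9
tool_pos: [0.4592, -0.3, 0.0987]
ee_rot: [-3.138, 0.0, 1.573]
wrist_force: [-7.0, -0.3, 4.8]
width: 0.0424
finger_force: 3.6
```

servo_tool(moves=[[0,-0.2,0,0,0.55],[0,-0.36,0,0,0.55],[0,-0.36,0,0,0.55],[0,-0.36,0,0,0.55]])

```text
time: 29.23
tool_pos: [0.4522, -0.2995, 0.0983]
ee_rot: [3.14, -0.0, 1.573]
wrist_force: [-0.1, -0.2, -0.2]
width: 0.0422
finger_force: 0.0
```

servo_tool(moves=[[0,-0.05,0,0,0.55],[0,-0.05,0,0,0.55],[0,-0.05,0,0,0.55]])

```text
time: 29.48
tool_pos: [0.4508, -0.2996, 0.0984]
ee_rot: [3.141, -0.0, 1.573]
wrist_force: [-0.4, -0.2, 0.8]
width: 0.0424
finger_force: 0.0
```

servo_tool(moves=[[0,-0.05,0,0,0.55],[0,-0.05,0,0,0.55],[0,-0.05,0,0,0.55]])

```text
time: 29.73
tool_pos: [0.4496, -0.2997, 0.0985]
ee_rot: [3.141, -0.0, 1.573]
wrist_force: [1.5, -0.6, 0.4]
width: 0.0422
finger_force: 0.4
```

servo_tool(moves=[[0,-0.04,0,0,0.55],[0,-0.04,0,0,0.55],[0,-0.04,0,0,0.55]])

```text
time: 29.98
tool_pos: [0.4492, -0.2997, 0.0987]
ee_rot: [3.14, 0.0, 1.573]
wrist_force: [3.8, 0.3, 0.2]
width: 0.0421
finger_force: 1.6
```

servo_tool(moves=[[0,-0.03,0,0,0.55],[0,-0.03,0,0,0.55],[0,-0.03,0,0,0.55]])

```text
time: 30.23
tool_pos: [0.4487, -0.2998, 0.0989]
ee_rot: [3.139, 0.0, 1.574]
wrist_force: [5.4, -0.2, -0.2]
width: 0.0423
finger_force: 2.6
```

Knob 2 is stiff on both sides, about 1 mm at 4–5 N. Knob 1 gave about 4 mm each way at roughly 1 N before reaching its stops, so knob 1 is the loose one. I'm going back to it.

servo_tool(moves=[[0,0.15,0,0,0.5],[0,0.24,0,0,0.3],[0,0.24,0,0,0.3],[0,0.24,0,0,0.3],[0,0.24,-1.5,0,0.3],[0,0.24,-3,0,0.3],[0,0.24,-4,0,0.3],[0,0.24,-4,0,0.3]])

```text
time: 30.9
tool_pos: [0.4556, -0.3017, 0.2057]
ee_rot: [3.133, 0.008, 1.573]
wrist_force: [-0.4, -0.7, 1.3]
width: 0.0655
finger_force: 0.0
```

servo_tool(moves=[[5.6,1.65,0,0,0.3],[5.6,1.65,0,0,0.3],[5.6,1.65,0,0,0.3],[5.6,1.65,0,0,0.3],[5.6,1.65,0,0,0.3],[5.6,1.65,0,0,0.3],[5.6,1.65,0,0,0.3]])

```text
time: 31.48
tool_pos: [0.4939, -0.1602, 0.1977]
ee_rot: [-3.14, 0.0, 1.573]
wrist_force: [0.2, 0.5, 0.8]
width: 0.0658
finger_force: 0.0
```

```bash
python3 look.py .4945 -.118; python3 - <<'E'
from bench import robot
import cv2
cv2.imwrite("pics/w3.png",robot.snapshot("wrist")["image"])
E
```

```text
[ 0.49388949 -0.16024244  0.19772051] [-3.13998910e+00  3.39217325e-04  1.57284174e+00]
exp [255.04072323 150.25932567] blob [256.22643172 147.86079295] [ 237  129   39   38 1135] circ 255.88143920898438 147.8711395263672 19.23680877685547
[[ 0.49561166 -0.11574006]
 [ 0.49528683 -0.11575061]]
```

View pics/w3.png

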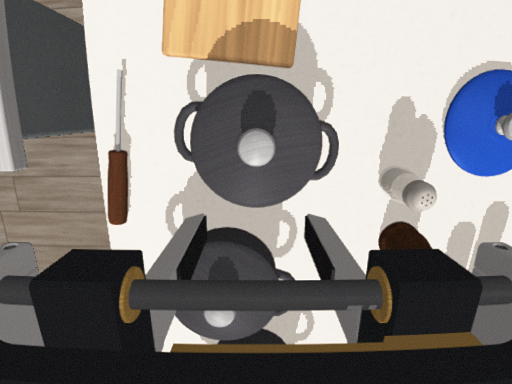

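The view shows lid 1 still seated and its knob at (256,148), so x is about 0.495. Gripping for the lift now.

servo_tool(moves=[[1.73,0.05,0,0,0.3],[1.73,0.05,1,0,0.3],[1.73,0.05,2.5,0,0.3],[1.73,0.05,3.6,0,0.4],[1.73,0.05,4.1,0,0.5],[1.73,0.05,4.1,0,0.55],[1.73,0.05,4.1,0,0.58],[1.73,0.05,4.1,0,0.62],[1.73,0.05,4.1,0,0.66]])

```text
time: 32.33
tool_pos: [0.4965, -0.1173, 0.0979]
ee_rot: [3.139, 0.001, 1.572]
wrist_force: [-1.5, -0.7, -1.5]
width: 0.0337
finger_force: 30.0
```

servo_tool(moves=[[0,0,0,0,0.75],[0,0,0,0,0.8],[0,0,0,0,0.8],[0,0,-0.05,0,0.8],[0,0,-0.1,0,0.8],[0,0,-0.15,0,0.8],[0,0,-0.2,0,0.8],[0,0,-0.3,0,0.8],[0,0,-0.4,0,0.8],[0,0,-0.4,0,0.8]])

```text
time: 33.17
tool_pos: [0.4948, -0.1157, 0.1048]
ee_rot: [-3.139, -0.002, 1.574]
wrist_force: [1.2, 0.4, -8.5]
width: 0.0334
finger_force: 30.0
```

servo_tool(moves=[[0,0,-0.3,0,0.8],[0,0,-0.6,0,0.8],[0,0,-1,0,0.8],[0,0,-1.4,0,0.8],[0,0,-1.8,0,0.8],[0,0,-2.2,0,0.8],[0,0,-2.4,0,0.8],[0,0,-2.4,0,0.8]])

```text
time: 33.83
tool_pos: [0.4967, -0.1167, 0.1685]
ee_rot: [3.138, 0.001, 1.573]
wrist_force: [0.2, -0.2, -7.1]
width: 0.0333
finger_force: 30.0
```

```bash
python3 - <<'E'
from bench import robot
import cv2,numpy as np
o=robot.get_obs();print(o["tool_pos"],o["wrist_force"],o["width"],o["wrist_torque"])
a=robot.snapshot("side")["image"][60:260,130:330];b=robot.snapshot("wrist")["image"]
cv2.imwrite("pics/l1.png",np.hstack([cv2.resize(a,(384,384)),cv2.resize(b,(416,384))]))
E
```

```text
[ 0.49671076 -0.11671607  0.16846046] [ 0.2011054  -0.19797143 -7.05277598] 0.03327052694755453 [-0.11755561 -0.01801675  0.01869506]
```

View pics/l1.png

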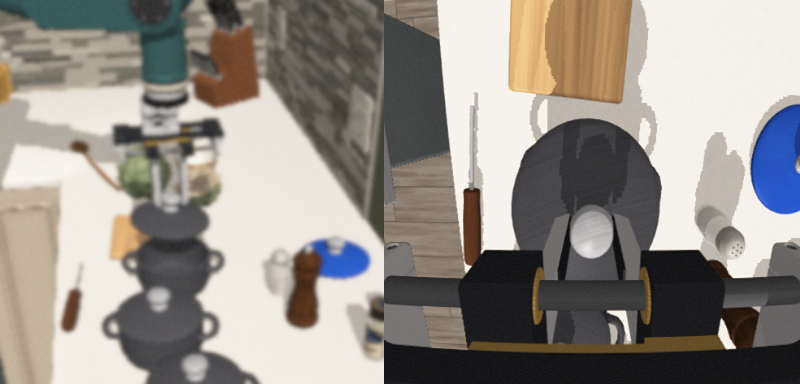

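The left (side) view shows lid 1 hanging level above its pot. The right (wrist) view shows its knob held centrally at (592,232). Carrying it to the board.

servo_tool(moves=[[0.5,-0.1,0,0,0.8],[1.3,-0.2,0,0,0.8],[2.2,-0.35,0,0,0.8],[3.2,-0.5,0,0,0.8],[4.2,-0.65,0,0,0.8],[5.1,-0.8,0,0,0.8],[5.9,-0.95,0,0,0.8],[6.5,-1.05,0,0,0.8],[6.9,-1.1,0,0,0.8],[7,-1.1,0,0,0.8]])

```text
time: 34.77
tool_pos: [0.4666, 0.0607, 0.1653]
ee_rot: [-3.14, -0.001, 1.576]
wrist_force: [-0.1, -0.0, -7.8]
width: 0.0336
finger_force: 30.0
```

servo_tool(moves=[[0,0,0.3,0,0.8],[0,0,0.8,0,0.8],[0,0,1.4,0,0.8],[0,0,2,0,0.8],[0,0,2.6,0,0.8],[0,0,3.2,0,0.8],[0,0,3.6,0,0.8],[0,0,3.8,0,0.8],[0,0,3.8,0,0.8],[0,0,3.8,0,0.8]])

```text
time: 35.6
tool_pos: [0.468, 0.0582, 0.0711]
ee_rot: [3.141, 0.0, 1.573]
wrist_force: [-0.3, -0.3, -7.5]
width: 0.0335
finger_force: 30.0
```

servo_tool(moves=[[0,0,0.2,0,0.8],[0,0,0.4,0,0.8],[0,0,0.55,0,0.8],[0,0,0.66,0,0.8],[0,0,0.7,0,0.8],[0,0,0.7,0,0.8]])

```text
time: 36.1
tool_pos: [0.4673, 0.0586, 0.0532]
ee_rot: [-3.141, -0.0, 1.573]
wrist_force: [-2.0, -0.5, -5.2]
width: 0.0333
finger_force: 30.0
```

servo_tool(moves=[[0,0,0.03,0,0.8],[0,0,0.06,0,0.8],[0,0,0.06,0,0.8]])

```text
time: 36.35
tool_pos: [0.4679, 0.0586, 0.0521]
ee_rot: [3.141, -0.0, 1.573]
wrist_force: [-1.5, -0.0, -5.5]
width: 0.0332
finger_force: 30.0
```

servo_tool(moves=[[0,0,0.03,0,0.8],[0,0,0.06,0,0.8],[0,0,0.06,0,0.8]])

```text
time: 36.6
tool_pos: [0.4679, 0.0586, 0.0512]
ee_rot: [3.141, -0.0, 1.573]
wrist_force: [-2.2, -0.1, -1.0]
width: 0.0333
finger_force: 30.0
```

Touching down. A little lower until the knob is seated, then release and retreat.

servo_tool(moves=[[0,0,0.03,0,0.8],[0,0,0.06,0,0.8],[0,0,0.06,0,0.8]])

```text
time: 36.85
tool_pos: [0.468, 0.0586, 0.0497]
ee_rot: [3.141, -0.0, 1.573]
wrist_force: [-2.5, 0.8, 1.6]
width: 0.0331
finger_force: 30.0
```

servo_tool(moves=[[0,0,0,0,0.7],[0,0,0,0,0.64],[0,0,0,0,0.6],[0,0,0,0,0.5],[0,0,0,0,0.3],[0,0,0,0,0.3],[0,0,-1,0,0.3],[0,0,-2.5,0,0.3],[0,0,-4,0,0.3],[0,0,-5,0,0.3]])

```text
time: 37.68
tool_pos: [0.4691, 0.0586, 0.1777]
ee_rot: [3.136, -0.0, 1.573]
wrist_force: [0.3, 0.3, 0.5]
width: 0.0659
finger_force: 0.0
```

servo_tool(moves=[[-1.8,0,-2,0,0.3],[-1.8,0,-2,0,0.3],[-1.8,0,-2,0,0.3],[-1.8,0,-2,0,0.3],[-1.8,0,-2,0,0.3],[-1.8,0,-2,0,0.3]])

```text
time: 38.18
tool_pos: [0.4669, 0.0144, 0.2218]
ee_rot: [-3.138, -0.001, 1.574]
wrist_force: [-0.4, 0.3, -0.3]
width: 0.0658
finger_force: 0.0
```

```bash
python3 - <<'E'
from bench import robot
from h import *
o=robot.get_obs();s=robot.snapshot("wrist");T=wristT(o,s);print(o["tool_pos"])
print(knob(s,T,(.468,.059),.060))
t=robot.snapshot("top");cv2.imwrite("pics/f.png",np.hstack([cv2.resize(s["image"],(440,330)),cv2.resize(t["image"][170:300,130:272],(360,330))]))
E
```

```text
[0.46690438 0.01438637 0.22177613]
exp [255.9443124  141.61547876] blob [255.10249307 140.6232687 ] [240 126  31  30 722] circ 254.91510009765625 140.55661010742188 15.307515144348145
[[0.46699552 0.06016602]
 [0.46677273 0.0602437 ]]
```

View pics/f.png

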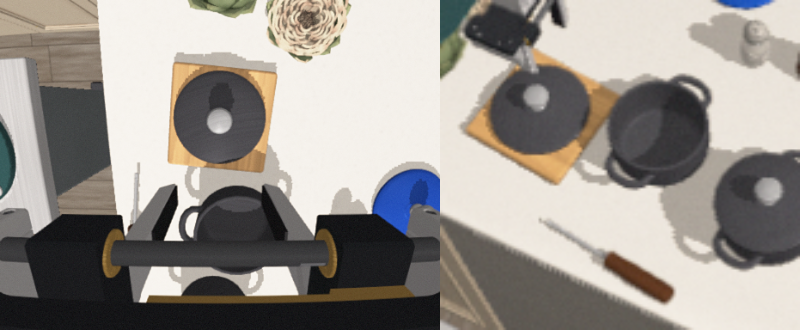

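The picture shows the lid upright and centred on the board, its knob at (219,121) with even margins. Pot 1 is open in its place and lid 2 is seated. Handing in.

```bash
python3 -c "
from bench import robot
print(robot.close_job())"
```

```text
the job is handed in; nothing more can be done
None
```

Knob 1 was the loose one, giving about 4 mm each way at roughly 1 N; lid 1 now sits right way up within about 1–2 mm of the board's centre, lids 2 and 3 are still in their pots, and the job is handed in, though side pushes while feeling reached about 8 N on knob 3 and 7 N on knob 2, more than the gentle 4 N intended.

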